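Stack the spacer rings on the spindle and press them home

ROBOT

A 6-joint arm with a two-finger parallel gripper is mounted at the origin on a cart in front of the work surface, level with it; the furniture and walls round the work are solid. World frame = base frame: x ahead of the robot, y to its left, z up, the work surface at z = 0. Lengths are in m, angles in rad, forces in N, time in s.
With the tool pointing down it reaches from about 0.35 to 0.775 m from the base axis. Payload 5.5 kg.
Tool frame: the origin (TCP) lies between the finger pads; the fingertips stand 19 mm ahead of it and the grasp point (between the pads) is the TCP; z points along the fingers, x is the direction in which the jaws open and shut, and the axes are right-handed (so a half turn about z gives the same grasp; the last joint's range is limited). The gripper opens to 85 mm and grips with 20 to 120 N. Pads are 22 mm wide; open, the fingers measure 114 mm over their backs; the gripper's body (76 mm by 85 mm) begins 54 mm behind the grasp point. The pads swing forward as they close: fully open they stand 13 mm farther back than shut.
Start: joints at [1.064, 0.313, 0.046, 1.304, 0, 1.431], TCP at [0.206, 0.537, 0.25] pointing down, gripper open.
Joint ranges: [-2.76, 2.76], [-0.86, 1.69], [-1.03, 1.26], [-2.2, 2.34], [-1.47, 1.5], [-3.14, 3.14]. Speed limits (rad/s): [2.57, 2.57, 3.14, 3.14, 3.14, 3.14].

INTERFACE

Orientations are given as a unit quaternion [w, x, y, z].
In Python, from workcell import env gives the robot as it stands. The module is installed in compiled form; this text tells all that it offers.
- The arm moves only by the tool carry_out, never from a script. Its argument "steps" is a list of rows, each a list of 7 numbers: the gripper command: -1 is shut, 1 is fully open, values between are in proportion, then the shift along the tool's x, y, z in m, then the turn, a rotation vector about the tool's x, y, z in rad. A call has 1 to 20 rows; each row shifts and turns the commanded pose from where the row before left it, along the tool's axes as they then stand; what a row does not reach is not made up. A row lasts 1/8 s, in which the tool goes at most 62.5 mm and 10.7 degrees, less where a joint would pass 70% of its speed; a pose out of reach is approached as far as the arm can. A call with a gripper value outside its range is refused whole. The fingers move at their own pace and stop on an object; "grip_force" is the grip in N (left out, the last holds). Time passes only in rows, so rows that do not move let the fingers close. It gives the time, the measured TCP pose, the force and the opening at its end, in the units of the state.
- env.get_state(): the state, without advancing time (a new reading comes with each control period).
- env.read_camera(name): name is "scene" or "top"; returns a dict with "color" (400x640x3 uint8, red, green, blue), "K" (3x3 intrinsics, pixels), "dist" ([k1, k2, p1, p2, k3] as OpenCV has them; the pictures are not rectified), "R" (3x3) and "t" (3): a world point X has camera coordinates R X + t. Camera axes: x right, y down, z forward; pixel columns grow to the right and rows downward; lengths in m; the calibration is good to about 2 mm. A picture is of the moment at which its call begins. There is no depth.
- env.hand_in(): hands the job in, once; it reports no verdict.
The state is a dict: "clock": time; "joint_pos": joint angles; "qvel": joint speeds; "tau": joint torques, N m; "tcp_pos": TCP position; "orientation": TCP orientation; "wrist_force": force on the tool from outside, world axes, zero at the start; "ft_torque": the same for the moment, N m; "finger_gap": finger opening in m.
Only numpy, scipy, OpenCV 4.12 (cv2) and the standard library are available. Lean on these libraries where they do the work, as an engineer would, in place of code of your own. Each camera call takes 0.05 s, during which the arm holds its last target. There are 200 camera calls.

TASK

Thread the three steel spacer rings onto the upright spindle in order of size, the largest first and the smallest last, letting go of each on the one below. Then press the whole stack down with the stiff sliding carrier until it bears firmly on the hidden stop, holding it there for a moment with about 20 N and never more than 35 N, and let go. Leave the jar, the roll of tape and the steel block where they are.

Things in the scene. Friction and masses are not known exactly. Their poses are not given: they have to be found in the camera images.
- arbor: Steel assembly stand, fixed to the bench. Origin: on the spindle's axis at bench level; z up. Square foot 100 x 100 x 8 mm; round housing 72 mm across, up to 17 mm above the bench; the rings rest on the flat top of an aluminium piston (carrier, 51 mm across) that stands out of the housing round the spindle.
- arbor_tip (a point): Top centre of the upright steel spindle, 86 mm above the bench. The spindle is fixed, 20 mm in diameter; its top 5 mm taper to 12 mm across.
- arbor_housing (a point): Centre of the housing's mouth, 17 mm above the bench. The carrier's top starts 48 to 54 mm above the bench, slides down stiffly at about 8 N (ring weight included: 2 to 4.5 N for all three) and stays. A firm sprung stop (14 N per mm) hidden inside meets the lowest ring's underside 22 to 42 mm above the bench. Neither height is reported: feel for them.
- ring_large_center (a point): centre (half-way up, on the bore's axis) of the large plain steel spacer ring: outer diameter 64 mm, bore 23 mm, 12 mm thick, about 0.1 to 0.2 kg; lies flat on the bench at the start; z is the ring's axis
- ring_middle_center (a point): centre (half-way up, on the bore's axis) of the middle-sized plain steel spacer ring: outer diameter 52 mm, bore 23 mm, 12 mm thick, about 0.07 to 0.14 kg; lies flat on the bench at the start; z is the ring's axis
- ring_small_center (a point): centre (half-way up, on the bore's axis) of the small plain steel spacer ring: outer diameter 40 mm, bore 23 mm, 12 mm thick, about 0.04 to 0.08 kg; lies flat on the bench at the start; z is the ring's axis
- jar: Bystander: small clear jar with a grey lid, 51 mm across, 70 mm high; origin at the centre of its underside, z up
- tape: Bystander: roll of masking tape lying flat, 80 mm across, 19 mm high; origin at the centre of its underside
- block: Bystander: steel block 44 x 44 x 42 mm; origin at the centre of its underside
Things that resemble listed ones, but are neither listed nor needed, are in the scene too. Leave any green look-alike of the part that bears ring_middle_center alone. What is shaped like the part that bears ring_large_center but orange is not meant.

How it is judged:
On the way, in this order (a step that is already met when the one before it is completed fails the run):
1. the large ring is threaded on the spindle, resting on the carrier and let go, the other two not yet there (horizontal distance between ring_large_center and arbor below 0.004 m and z of ring_large_center in the frame of arbor between 0.02 and 0.063 m and contact force between ring_large and the fingers below 0.1 N and horizontal distance between each of ring_middle_center, ring_small_center and arbor above 0.05 m), for 0.1 s.
2. the middle ring is threaded on top of the large one and let go, the small one not yet there (horizontal distance between each of ring_large_center, ring_middle_center and arbor below 0.004 m and z of ring_large_center in the frame of arbor between 0.02 and 0.063 m and z of ring_middle_center in the frame of arbor between 0.02 and 0.075 m and distance between ring_middle_center and ring_large_center below 0.0145 m and contact force between ring_middle and the fingers below 0.1 N and horizontal distance between ring_small_center and arbor above 0.05 m), for 0.1 s.
3. the small ring is threaded on top and the stack is pressed firmly against the stop: more than 15 N between the large ring and the stand for 0.2 s (horizontal distance between each of ring_large_center, ring_middle_center, ring_small_center and arbor below 0.004 m and z of ring_large_center in the frame of arbor between 0.02 and 0.063 m and z of ring_middle_center in the frame of arbor between 0.02 and 0.075 m and z of ring_small_center in the frame of arbor between 0.02 and 0.087 m and distance between ring_middle_center and ring_large_center below 0.0145 m and distance between ring_small_center and ring_middle_center below 0.0145 m and contact force between ring_large and arbor above 15 N), for 0.2 s.
At the end, for the whole second after the job is handed in: All three rings are on the spindle, large, middle, small from the bottom, each centre within 4 mm of the spindle's axis, neighbouring centres at most 14.5 mm apart (no gap), the large ring's centre less than 50 mm above the bench, at rest and let go (horizontal distance between each of ring_large_center, ring_middle_center, ring_small_center and arbor below 0.004 m and z of ring_large_center in the frame of arbor between 0.02 and 0.063 m and z of ring_middle_center in the frame of arbor between 0.02 and 0.075 m and z of ring_small_center in the frame of arbor between 0.02 and 0.087 m and distance between ring_middle_center and ring_large_center below 0.0145 m and distance between ring_small_center and ring_middle_center below 0.0145 m and z of ring_large_center in the frame of arbor below 0.05 m and linear speed of each of ring_large, ring_middle, ring_small below 0.02 m/s and contact force between ring_small and the fingers below 0.1 N); the robot touches nothing.
It fails at once if the stack is pressed on the stand with more than 35 N (contact force between any of ring_large, ring_middle, ring_small and arbor above 35 N).
It fails at once if the robot pushes on the stand itself with more than 35 N (contact force between arbor and the fingers above 35 N or contact force between arbor and the arm above 35 N).
It fails at once if jar, tape or block moved by more than 30 mm (distance of any of jar, tape, block from where it was at the start of the episode above 0.03 m).
It also fails if it takes over 64 s, if anything falls off the work surface, if the arm or the gripper's body presses on something with over 40 N, if the wrist force passes 120 N, or if a joint passes its speed limit or range.

## Working session

There is one attempt and no reset: what is moved stays moved. The work goes in short steps, Python scripts to look and compute and a tool call to move; the robot and the scene stay as the last step left them, time stands still between calls to the robot, and variables do not carry over. Pictures are saved under pics/ and viewed, about 8 in all and at most 12, crops included, and the job is handed in when it is done.

Besides the shell and the picture viewer there is one more tool, called after "Emit:" by a JSON object that holds its "fn" and its "kwargs", one argument or row to a line. carry_out: Moves the arm, as the interface text tells. Its arguments: {"type":"object","properties":{"steps":{"type":"array","items":{"type":"array","items":{"type":"number"}}},"grip_force":{"type":"number"}},"required":["steps"]}

```bash
mkdir -p pics
python3 - <<'E'
from workcell import env
import cv2,numpy as np
for n in("scene","top"):
    r=env.read_camera(n); cv2.imwrite(f"pics/{n}0.png",r["color"][:,:,::-1]); print(n,r["K"].tolist(),r["dist"],(-r["R"].T@r["t"]).round(3),r["R"].round(3).tolist())
print(env.get_state())
E
```

```text
scene [[460.3037653444726, 0.0, 326.636937842203], [0.0, 460.3037653444726, 197.5112347900802], [0.0, 0.0, 1.0]] [-0.10035317  0.          0.          0.          0.        ] [ 0.007 -0.713  0.728] [[0.788, -0.615, -0.001], [-0.353, -0.45, -0.82], [0.504, 0.647, -0.572]]
top [[391.70435783410534, 0.0, 316.5411377590682], [0.0, 391.70435783410534, 205.93783826146128], [0.0, 0.0, 1.0]] [-0.03187069  0.          0.          0.          0.        ] [0.457 0.015 1.01 ] [[-0.009, -1.0, 0.01], [-0.993, 0.007, -0.115], [0.115, -0.011, -0.993]]
{'clock': 0.1, 'joint_pos': array([ 1.06440791e+00,  3.13958335e-01,  4.51185535e-02,  1.30360046e+00,
       -5.86487152e-06,  1.43123998e+00]), 'qvel': array([ 8.38724098e-04, -2.87841906e-03,  2.03293058e-03,  1.02947129e-03,
        3.34906579e-05,  8.13265080e-04]), 'tau': array([ 2.43884286e-03, -4.81721556e+01,  2.99245977e+01,  1.26329967e-02,
       -2.42738006e-04, -6.00032408e-06]), 'tcp_pos': array([0.20601491, 0.53638545, 0.24948984]), 'orientation': array([ 3.69316656e-04,  8.24214521e-01,  5.66277095e-01, -7.34321851e-04]), 'wrist_force': array([-0.12040033,  0.88442168,  0.64061409]), 'ft_torque': array([ 0.02593264, -0.01993004,  0.01440367]), 'finger_gap': 0.08512360841780617}
```

View pics/scene0.png

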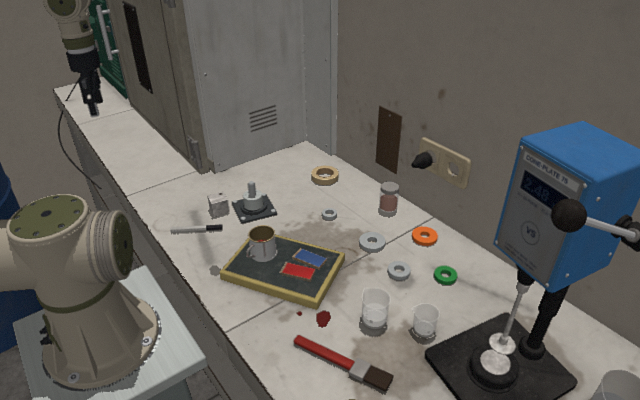

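View pics/top0.png

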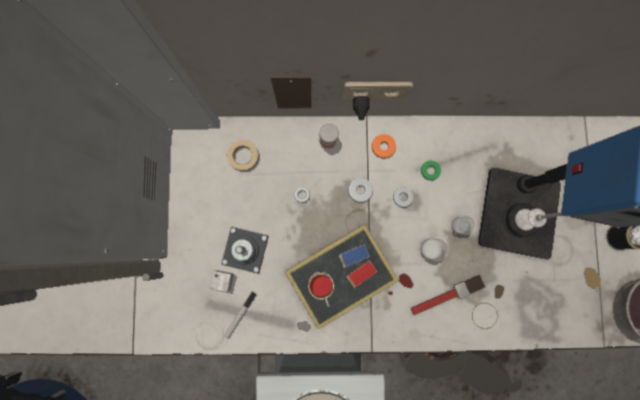

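The views show the large ring at scene (372,241) / top (361,189), the middle ring at (399,270) / (403,197) and the small ring at (329,214) / (302,195). The spindle is at (252,185) / (243,250), with the block just beside the stand at (217,205) / (223,281). Next I measure these.

```bash
cat > h.py <<'E'
from workcell import env
import cv2,numpy as np
def cam(n): return env.read_camera(n)
def ray(c,uv):
    p=cv2.undistortPoints(np.array([[uv]],float),c["K"],c["dist"])[0,0]
    return -c["R"].T@c["t"], c["R"].T@np.array([p[0],p[1],1])
def onz(c,uv,z):
    o,d=ray(c,uv); return o+d*(z-o[2])/d[2]
def tri(c1,u1,c2,u2):
    o1,d1=ray(c1,u1);o2,d2=ray(c2,u2);d1=d1/np.linalg.norm(d1);d2=d2/np.linalg.norm(d2)
    s=np.linalg.lstsq(np.c_[d1,-d2],o2-o1,rcond=None)[0]
    a=o1+s[0]*d1;b=o2+s[1]*d2
    return (a+b)/2,np.linalg.norm(a-b)
def px(c,X): return cv2.projectPoints(np.array(X,float).reshape(-1,3),cv2.Rodrigues(c["R"])[0],c["t"],c["K"],c["dist"])[0][:,0]
E
python3 - <<'E'
from h import *
s,t=cam("scene"),cam("top")
P={"L":((372,241),(361,189)),"M":((399,270),(403,197)),"S":((329,214),(302,195)),"tip":((252,184),(242,250))}
for k,(a,b) in P.items(): print(k,*tri(s,a,t,b))
tiles=[]
for c,i in((s,0),(t,1)):
    row=[]
    for k in P:
        u,v=P[k][i]; im=c["color"][v-25:v+25,u-25:u+25,::-1]
        row.append(cv2.resize(im,(200,200),interpolation=cv2.INTER_CUBIC))
    tiles.append(np.hstack(row))
cv2.imwrite("pics/crops.png",np.vstack(tiles))
E
```

```text
L [ 0.61541753 -0.11073626  0.00887633] 0.0017901915781088978
M [ 0.59513021 -0.22057679  0.00712971] 0.0010154278863214788
S [0.60205276 0.04157102 0.00620769] 0.000263597420513779
tip [0.46113948 0.18101103 0.08492638] 0.0003074193316500388
```

View pics/crops.png

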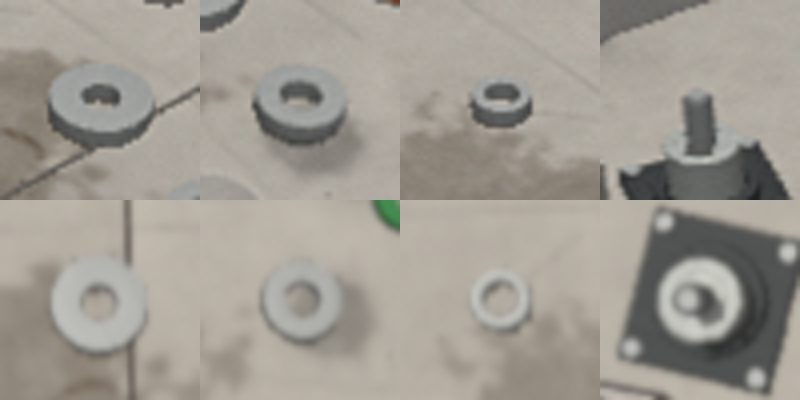

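```bash
cat >> h.py <<'E'
def blobs(c,u,v,r=20,lo=None):
    """centre of the bright neutral top face: hull ellipse"""
    im=c["color"].astype(int)[v-r:v+r+1,u-r:u+r+1]
    im=cv2.resize(im.astype(np.uint8),None,fx=8,fy=8,interpolation=cv2.INTER_CUBIC).astype(int)
    m=((im[...,0]-im[...,2]<9)&(im.sum(2)>(lo or 420))).astype(np.uint8)
    m=cv2.morphologyEx(m,cv2.MORPH_OPEN,np.ones((5,5)))
    cs,_=cv2.findContours(m,cv2.RETR_EXTERNAL,cv2.CHAIN_APPROX_NONE)
    k=max(cs,key=cv2.contourArea); e=cv2.fitEllipse(cv2.convexHull(k))
    return (np.array(e[0])+.5)/8-.5+[u-r,v-r],np.array(e[1])/8
E
python3 - <<'E'
from h import *
s,t=cam("scene"),cam("top")
P={"L":((372,240),(361,190)),"M":((399,268),(403,197)),"S":((329,212),(302,195)),"tip":((251.2,182.7),(239,250))}
for k,(a,b) in P.items():
    if k=="tip": ua,ub=a,b
    else:
        (ua,ea),(ub,eb)=blobs(s,*a),blobs(t,*b); print(ea.round(1),eb.round(1))
    X,g=tri(s,ua,t,ub); z=.086 if k=="tip" else .012
    print(k,np.round(ua,1),np.round(ub,1),X.round(4),round(g,4),onz(s,ua,z).round(4),onz(t,ub,z).round(4))
for c in(s,t): print(px(c,[[.461,.181,.086],[.461,.181,.05]]))
E
```

```text
[16.8 26. ] [23.5 24.4]
L [371.9 239.7] [360.2 189.4] [ 0.6149 -0.1091  0.0118] 0.0005 [ 0.6149 -0.1094  0.012 ] [ 0.6146 -0.1089  0.012 ]
[15.5 23. ] [18.8 19.9]
M [399.  268.2] [403.1 196.4] [ 0.5957 -0.2196  0.0117] 0.0005 [ 0.5957 -0.22    0.012 ] [ 0.5955 -0.2194  0.012 ]
[ 8.9 15.2] [14.6 15. ]
S [329.  211.8] [301.7 194.4] [0.6027 0.0422 0.0126] 0.0002 [0.6033 0.0428 0.012 ] [0.6028 0.0423 0.012 ]
tip [251.2 182.7] [239 250] [0.4618 0.1876 0.0852] 0.0012 [0.4617 0.1862 0.086 ] [0.4613 0.1878 0.086 ]
[[251.97644565 183.66879587]
 [253.2690645  195.24974061]]
[[241.8875958  250.11524706]
 [244.53866054 250.16365817]]
```

Emit:
{"fn": "carry_out", "kwargs": {
  "steps": [
    [1, -0.0285, 0.0383, 0, 0, 0, 0],
    [1, -0.0285, 0.0383, 0, 0, 0, 0],
    [1, -0.0285, 0.0383, 0, 0, 0, 0],
    [1, -0.0285, 0.0383, 0, 0, 0, 0],
    [1, -0.0285, 0.0383, 0, 0, 0, 0],
    [1, -0.0285, 0.0383, 0, 0, 0, 0],
    [1, -0.0285, 0.0383, 0, 0, 0, 0],
    [1, -0.0285, 0.0383, 0, 0, 0, 0],
    [0.8, -0.0285, 0.0383, 0.02, 0, 0, 0],
    [0.8, -0.0285, 0.0383, 0.02, 0, 0, 0],
    [0.8, -0.0285, 0.0383, 0.02, 0, 0, 0],
    [0.8, -0.0285, 0.0383, 0.02, 0, 0, 0],
    [0.8, -0.0285, 0.0383, 0.02, 0, 0, 0],
    [0.8, -0.0285, 0.0383, 0.02, 0, 0, 0],
    [0.8, -0.0285, 0.0383, 0.02, 0, 0, 0],
    [0.8, -0.0285, 0.0383, 0.02, 0, 0, 0],
    [0.8, 0, 0, 0.03, 0, 0, 0],
    [0.8, 0, 0, 0, 0, 0, 0]
  ],
  "grip_force": 40
}}

```text
clock: 2.55
tcp_pos: [0.6125, -0.1085, 0.0574]
orientation: [-0.002, 0.824, 0.566, -0.002]
wrist_force: [-0.0, -0.4, 0.4]
finger_gap: 0.0768
```

```bash
cat >> h.py <<'E'
from scipy.spatial.transform import Rotation as Ro
def delta(X):
    st=env.get_state(); q=st["orientation"]; M=Ro.from_quat([*q[1:],q[0]])
    print("tool delta",M.inv().apply(np.array(X)-st["tcp_pos"]).round(4),"rot",(M.inv()*Ro.from_quat([.8242,.5663,0,0])).as_rotvec().round(3),"tcp",st["tcp_pos"].round(4),"F",st["wrist_force"].round(1),"gap",round(st["finger_gap"],4),"t",st["clock"])
def crop(c,u,v,w,h,f,name): cv2.imwrite("pics/"+name,cv2.resize(c["color"][v-h:v+h,u-w:u+w,::-1],None,fx=f,fy=f,interpolation=cv2.INTER_CUBIC))
E
python3 - <<'E'
from h import *
s=cam("scene"); delta([.615,-.109,.035]); crop(s,372,230,60,50,6,"a.png")
print(px(s,[[.6125,-.1085,.0574],[.6125,-.1085,.0384]]))
E
```

```text
tool delta [-0.0001  0.0018  0.0242] rot [-0.003  0.    -0.   ] tcp [ 0.6134 -0.1083  0.0592] F [-0.3 -0.4 -1.1] gap 0.0768 t 2.6
[[371.97242927 225.13750669]
 [371.52525059 231.42569054]]
```

View pics/a.png

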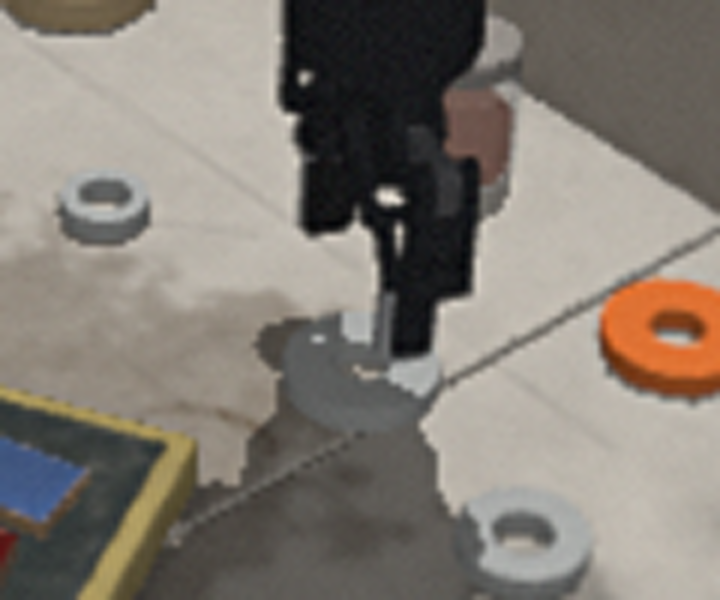

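Run:
```python
from h import *
s=cam("scene")
T=np.array([.6134,-.1083,0]);j=np.array([.359,.933,0]);y=np.array([.933,-.359,0])
for zt in(.04,.046,.052):
  for d in(-.053,-.038,.038,.053): print(zt,d,((px(s,[T+j*d+y*e+[0,0,zt] for e in(-.011,.011)])-[312,180])*6).round(0).tolist())
```

```text
0.04 -0.053 [[383.0, 394.0], [436.0, 382.0]]
0.04 -0.038 [[368.0, 369.0], [421.0, 358.0]]
0.04 0.038 [[299.0, 253.0], [350.0, 243.0]]
0.04 0.053 [[286.0, 231.0], [336.0, 222.0]]
0.046 -0.053 [[384.0, 382.0], [438.0, 370.0]]
0.046 -0.038 [[369.0, 357.0], [422.0, 346.0]]
0.046 0.038 [[300.0, 241.0], [350.0, 231.0]]
0.046 0.053 [[287.0, 220.0], [337.0, 210.0]]
0.052 -0.053 [[385.0, 370.0], [439.0, 358.0]]
0.052 -0.038 [[370.0, 345.0], [423.0, 334.0]]
0.052 0.038 [[300.0, 229.0], [351.0, 220.0]]
0.052 0.053 [[287.0, 208.0], [338.0, 198.0]]
```

Emit:
{"fn": "carry_out", "kwargs": {
  "steps": [
    [0.8, 0, 0.0018, 0.013, 0, 0, 0],
    [0.8, 0, 0, 0.013, 0, 0, 0],
    [0.8, 0, 0, 0.012, 0, 0, 0],
    [0.8, 0, 0, 0, 0, 0, 0]
  ]
}}

```text
clock: 3.15
tcp_pos: [0.6152, -0.1088, 0.0207]
orientation: [-0.001, 0.824, 0.566, -0.001]
wrist_force: [-0.1, -0.1, 0.4]
finger_gap: 0.0765
```

Emit:
{"fn": "carry_out", "kwargs": {
  "steps": [
    [0.8, 0, 0, 0.003, 0, 0, 0],
    [0.8, 0, 0, 0.002, 0, 0, 0],
    [0.8, 0, 0, 0, 0, 0, 0]
  ]
}}

```text
clock: 3.52
tcp_pos: [0.6165, -0.1093, 0.0174]
orientation: [0.0, 0.824, 0.566, 0.0]
wrist_force: [1.5, 0.2, 0.4]
finger_gap: 0.0771
```

Emit:
{"fn": "carry_out", "kwargs": {
  "steps": [
    [0.8, -0.0005, -0.001, 0.003, 0, 0, 0],
    [0.8, 0, 0, 0, 0, 0, 0],
    [0.4, 0, 0, 0, 0, 0, 0],
    [0.4, 0, 0, 0, 0, 0, 0],
    [0.4, 0, 0, 0, 0, 0, 0]
  ]
}}

```text
clock: 4.15
tcp_pos: [0.6154, -0.1093, 0.015]
orientation: [0.0, 0.824, 0.566, 0.0]
wrist_force: [-2.4, 0.6, 5.8]
finger_gap: 0.0625
```

Emit:
{"fn": "carry_out", "kwargs": {
  "steps": [
    [0, 0, 0, -0.01, 0, 0, 0],
    [0, 0, 0, -0.04, 0, 0, 0],
    [0, 0, 0, -0.04, 0, 0, 0],
    [0, 0.0276, -0.0313, -0.025, 0, 0, 0],
    [0, 0.0276, -0.0313, 0, 0, 0, 0],
    [0, 0.0276, -0.0313, 0, 0, 0, 0],
    [0, 0.0276, -0.0313, 0, 0, 0, 0],
    [0, 0.0276, -0.0313, 0, 0, 0, 0],
    [0, 0.0276, -0.0313, 0, 0, 0, 0],
    [0, 0.0276, -0.0313, 0, 0, 0, 0],
    [0, 0.0276, -0.0313, 0, 0, 0, 0],
    [0, 0, 0, 0, 0, 0, 0],
    [0, 0, 0, 0, 0, 0, 0]
  ]
}}

```text
clock: 5.78
tcp_pos: [0.4611, 0.1864, 0.1296]
orientation: [0.0, 0.824, 0.566, 0.0]
wrist_force: [-0.8, -1.5, -1.2]
finger_gap: 0.0623
```

Run:
```python
from h import *
s=cam("scene"); delta([.4615,.187,.125]); crop(s,252,180,60,50,6,"b.png")
T=env.get_state()["tcp_pos"]
print(((px(s,[T-[0,0,.003],T-[0,0,.015],[.4615,.187,.086]])-[192,130])*6).round())
```

```text
tool delta [ 0.0009 -0.0002  0.0046] rot [ 0.001 -0.    -0.001] tcp [0.4614 0.1861 0.1296] F [ 0.7 -0.9 -0.7] gap 0.0622 t 5.825
[[346. 236.]
 [348. 260.]
 [354. 316.]]
```

View pics/b.png

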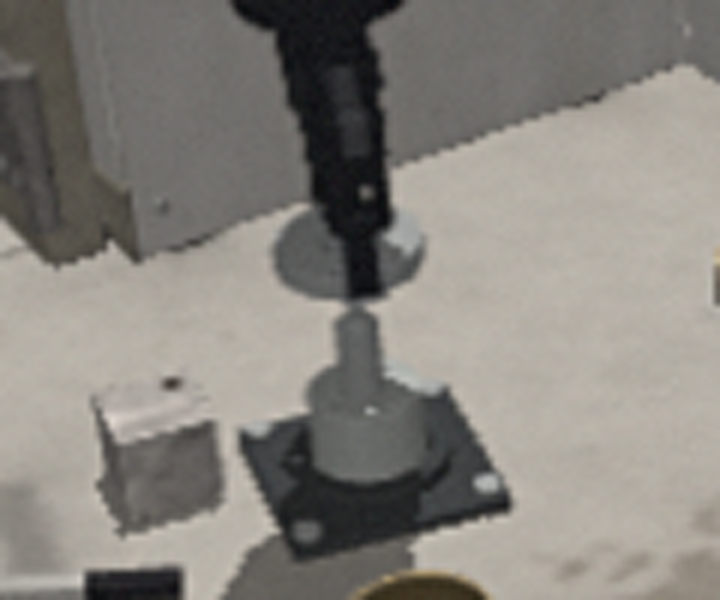

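Emit:
{"fn": "carry_out", "kwargs": {
  "steps": [
    [0, 0.0009, 0, 0.015, 0, 0, 0],
    [0, 0, 0, 0.01, 0, 0, 0],
    [0, 0, 0, 0.008, 0, 0, 0],
    [0, 0, 0, 0.008, 0, 0, 0],
    [0, 0, 0, 0.008, 0, 0, 0],
    [0, 0, 0, 0, 0, 0, 0]
  ]
}}

```text
clock: 6.58
tcp_pos: [0.4617, 0.1881, 0.0795]
orientation: [-0.0, 0.824, 0.566, 0.001]
wrist_force: [4.8, 6.1, -6.0]
finger_gap: 0.0623
```

Emit:
{"fn": "carry_out", "kwargs": {
  "steps": [
    [0, 0.001, 0.0004, 0.003, 0, 0, 0],
    [0, 0, 0, 0.003, 0, 0, 0],
    [0, 0, 0, 0.002, 0, 0, 0],
    [0, 0, 0, 0, 0, 0, 0]
  ]
}}

```text
clock: 7.08
tcp_pos: [0.4618, 0.1882, 0.072]
orientation: [-0.0, 0.824, 0.566, 0.0]
wrist_force: [2.4, 4.3, -2.6]
finger_gap: 0.0621
```

Emit:
{"fn": "carry_out", "kwargs": {
  "steps": [
    [0, 0, 0, 0.002, 0, 0, 0],
    [0, 0, 0, 0.002, 0, 0, 0],
    [0, 0, 0, 0, 0, 0, 0]
  ]
}}

```text
clock: 7.45
tcp_pos: [0.4618, 0.1882, 0.0682]
orientation: [-0.0, 0.824, 0.566, 0.0]
wrist_force: [2.1, 3.9, -1.2]
finger_gap: 0.0625
```

Emit:
{"fn": "carry_out", "kwargs": {
  "steps": [
    [0, 0.0008, 0.0002, 0.002, 0, 0, 0],
    [0, 0, 0, 0, 0, 0, 0],
    [0, 0, 0, 0, 0, 0, 0]
  ]
}}

```text
clock: 7.82
tcp_pos: [0.4618, 0.1884, 0.0659]
orientation: [0.0, 0.824, 0.566, -0.001]
wrist_force: [-0.6, -0.1, -1.2]
finger_gap: 0.0623
```

Emit:
{"fn": "carry_out", "kwargs": {
  "steps": [
    [0, 0, 0, 0.002, 0, 0, 0],
    [0, 0, 0, 0, 0, 0, 0],
    [0, 0, 0, 0, 0, 0, 0]
  ]
}}

```text
clock: 8.2
tcp_pos: [0.4622, 0.1887, 0.0642]
orientation: [-0.0, 0.824, 0.566, -0.0]
wrist_force: [-0.7, -0.6, -0.5]
finger_gap: 0.0626
```

Emit:
{"fn": "carry_out", "kwargs": {
  "steps": [
    [0, 0, 0, 0.002, 0, 0, 0],
    [0, 0, 0, 0, 0, 0, 0],
    [0, 0, 0, 0, 0, 0, 0]
  ]
}}

```text
clock: 8.57
tcp_pos: [0.4625, 0.1888, 0.0626]
orientation: [0.0, 0.824, 0.566, 0.0]
wrist_force: [-1.4, -0.2, 4.2]
finger_gap: 0.0626
```

Emit:
{"fn": "carry_out", "kwargs": {
  "steps": [
    [0.8, 0, 0, 0, 0, 0, 0],
    [0.8, 0, 0, 0, 0, 0, 0],
    [0.8, 0, 0, -0.015, 0, 0, 0],
    [0.8, 0, 0, -0.025, 0, 0, 0],
    [0.8, 0, 0, -0.04, 0, 0, 0],
    [0.8, -0.037, 0.0301, 0, 0, 0, 0],
    [0.8, -0.037, 0.0301, 0, 0, 0, 0],
    [0.7, -0.037, 0.0301, 0, 0, 0, 0],
    [0.6, -0.037, 0.0301, 0, 0, 0, 0],
    [0.6, -0.037, 0.0301, 0, 0, 0, 0],
    [0.6, -0.037, 0.0301, 0, 0, 0, 0],
    [0.6, -0.037, 0.0301, 0, 0, 0, 0],
    [0.6, -0.037, 0.0301, 0.02, 0, 0, 0],
    [0.6, -0.037, 0.0301, 0.03, 0, 0, 0],
    [0.6, 0, 0, 0.025, 0, 0, 0],
    [0.6, 0, 0, 0, 0, 0, 0]
  ]
}}

```text
clock: 10.58
tcp_pos: [0.5941, -0.219, 0.0656]
orientation: [-0.002, 0.825, 0.566, -0.001]
wrist_force: [-0.2, 0.3, 1.0]
finger_gap: 0.0685
```

Run:
```python
from h import *
s,t=cam("scene"),cam("top"); delta([.5957,-.2195,.017]);
a=cv2.resize(s["color"][150:240,207:297],(400,400),interpolation=3);b=cv2.resize(t["color"][220:280,212:272],(400,400),interpolation=3)
cv2.imwrite("pics/c.png",np.hstack([a,b])[...,::-1])
```

```text
tool delta [-0.0006  0.      0.0513] rot [ 0. -0.  0.] tcp [ 0.5959 -0.2189  0.0683] F [ 1.1 -0.3  0.4] gap 0.0683 t 10.675
```

View pics/c.png

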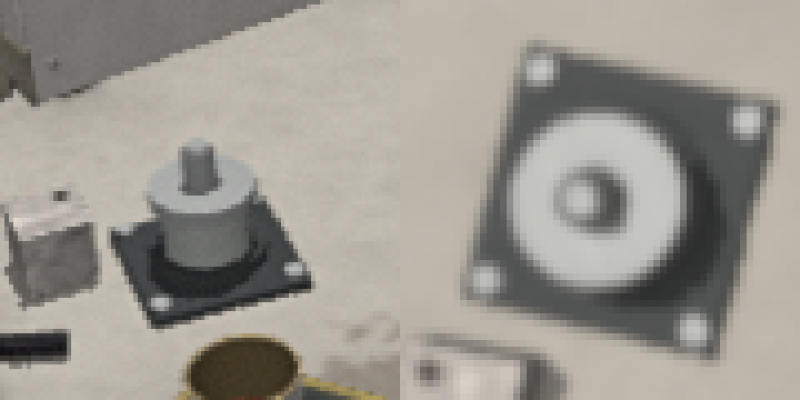

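The pictures show the large ring seated flat on the carrier round the spindle, left crop (203,185) and right crop (598,200), and the block unmoved. Next is the middle ring.

Emit:
{"fn": "carry_out", "kwargs": {
  "steps": [
    [0.6, -0.0006, 0, 0.02, 0, 0, 0],
    [0.6, 0, 0, 0.02, 0, 0, 0],
    [0.6, 0, 0, 0.0095, 0, 0, 0],
    [0.6, 0, 0, 0, 0, 0, 0],
    [0.1, 0, 0, 0, 0, 0, 0],
    [0, 0, 0, 0, 0, 0, 0],
    [0, 0, 0, 0, 0, 0, 0]
  ]
}}

```text
clock: 11.55
tcp_pos: [0.5964, -0.2198, 0.0197]
orientation: [0.001, 0.824, 0.566, 0.001]
wrist_force: [-0.9, 2.0, 5.7]
finger_gap: 0.0501
```

Emit:
{"fn": "carry_out", "kwargs": {
  "steps": [
    [-0.1, 0, 0, -0.01, 0, 0, 0],
    [-0.1, 0, 0, -0.035, 0, 0, 0],
    [-0.1, 0, 0, -0.04, 0, 0, 0],
    [-0.1, 0.037, -0.0302, -0.025, 0, 0, 0],
    [-0.1, 0.037, -0.0302, 0, 0, 0, 0],
    [-0.1, 0.037, -0.0302, 0, 0, 0, 0],
    [-0.1, 0.037, -0.0302, 0, 0, 0, 0],
    [-0.1, 0.037, -0.0302, 0, 0, 0, 0],
    [-0.1, 0.037, -0.0302, 0, 0, 0, 0],
    [-0.1, 0.037, -0.0302, 0, 0, 0, 0],
    [-0.1, 0.037, -0.0302, 0, 0, 0, 0],
    [-0.1, 0.037, -0.0302, 0, 0, 0, 0],
    [-0.1, 0, 0, 0, 0, 0, 0],
    [-0.1, 0, 0, 0, 0, 0, 0],
    [-0.1, 0, 0, 0, 0, 0, 0]
  ]
}}

```text
clock: 13.42
tcp_pos: [0.4619, 0.1876, 0.1281]
orientation: [0.0, 0.825, 0.566, 0.0]
wrist_force: [-0.2, -0.3, -1.4]
finger_gap: 0.0498
```

Run:
```python
from h import *
s=cam("scene"); delta([.4624,.1888,.12])
T=env.get_state()["tcp_pos"]; print(px(s,[T-[0,0,.014],T-[0,0,.002]]))
g=s["color"].astype(int); u,v=px(s,[T-[0,0,.014]])[0].round().astype(int)
for r in range(v-8,v+9,2): print(r,[g[r,x].sum()//3 for x in range(u-18,u+19)])
```

```text
tool delta [0.0014 0.0001 0.008 ] rot [ 0.    -0.    -0.002] tcp [0.4618 0.1875 0.128 ] F [-0.4 -0.2  0.2] gap 0.0502 t 13.475
[[249.92924906 173.21219484]
 [249.47768295 169.16536518]]
165 [np.int64(105), np.int64(105), np.int64(104), np.int64(110), np.int64(107), np.int64(134), np.int64(161), np.int64(163), np.int64(165), np.int64(173), np.int64(176), np.int64(161), np.int64(109), np.int64(28), np.int64(14), np.int64(20), np.int64(25), np.int64(27), np.int64(25), np.int64(22), np.int64(26), np.int64(28), np.int64(25), np.int64(14), np.int64(38), np.int64(126), np.int64(170), np.int64(177), np.int64(174), np.int64(174), np.int64(173), np.int64(172), np.int64(173), np.int64(174), np.int64(173), np.int64(174), np.int64(174)]
167 [np.int64(159), np.int64(160), np.int64(167), np.int64(172), np.int64(172), np.int64(171), np.int64(171), np.int64(173), np.int64(172), np.int64(174), np.int64(177), np.int64(174), np.int64(129), np.int64(64), np.int64(38), np.int64(22), np.int64(21), np.int64(24), np.int64(27), np.int64(23), np.int64(26), np.int64(20), np.int64(21), np.int64(20), np.int64(43)
[... 3307 characters left out ...]
(178), np.int64(176), np.int64(175), np.int64(174), np.int64(173), np.int64(174), np.int64(173), np.int64(173), np.int64(175), np.int64(172)]
181 [np.int64(175), np.int64(174), np.int64(172), np.int64(171), np.int64(173), np.int64(172), np.int64(174), np.int64(176), np.int64(177), np.int64(176), np.int64(178), np.int64(175), np.int64(177), np.int64(178), np.int64(178), np.int64(181), np.int64(178), np.int64(150), np.int64(109), np.int64(93), np.int64(110), np.int64(162), np.int64(184), np.int64(184), np.int64(181), np.int64(175), np.int64(175), np.int64(178), np.int64(178), np.int64(175), np.int64(177), np.int64(176), np.int64(175), np.int64(176), np.int64(178), np.int64(172), np.int64(174)]
```

Emit:
{"fn": "carry_out", "kwargs": {
  "steps": [
    [-0.1, 0.0014, 0, 0.01, 0, 0, 0],
    [-0.1, 0, 0, 0.01, 0, 0, 0],
    [-0.1, 0, 0, 0.008, 0, 0, 0],
    [-0.1, 0, 0, 0.006, 0, 0, 0],
    [-0.1, 0, 0, 0.005, 0, 0, 0],
    [-0.1, 0, 0, 0, 0, 0, 0]
  ]
}}

```text
clock: 14.22
tcp_pos: [0.4616, 0.1899, 0.0884]
orientation: [-0.0, 0.824, 0.566, -0.0]
wrist_force: [0.2, -1.0, -0.8]
finger_gap: 0.0503
```

Clean entry. Lowering to contact.

Emit:
{"fn": "carry_out", "kwargs": {
  "steps": [
    [-0.1, 0, 0.0004, 0.003, 0, 0, 0],
    [-0.1, 0, 0, 0.003, 0, 0, 0],
    [-0.1, 0, 0, 0, 0, 0, 0]
  ]
}}

```text
clock: 14.6
tcp_pos: [0.4619, 0.1897, 0.0826]
orientation: [-0.0, 0.824, 0.566, -0.0]
wrist_force: [-0.3, 0.1, -0.5]
finger_gap: 0.0504
```

Emit:
{"fn": "carry_out", "kwargs": {
  "steps": [
    [-0.1, 0, 0, 0.002, 0, 0, 0],
    [-0.1, 0, 0, 0, 0, 0, 0],
    [-0.1, 0, 0, 0, 0, 0, 0]
  ]
}}

```text
clock: 14.98
tcp_pos: [0.4621, 0.1898, 0.0808]
orientation: [-0.0, 0.824, 0.566, 0.0]
wrist_force: [-0.9, -0.5, -0.1]
finger_gap: 0.0501
```

Emit:
{"fn": "carry_out", "kwargs": {
  "steps": [
    [-0.1, 0, 0, 0.002, 0, 0, 0],
    [-0.1, 0, 0, 0, 0, 0, 0],
    [-0.1, 0, 0, 0, 0, 0, 0]
  ]
}}

```text
clock: 15.35
tcp_pos: [0.4623, 0.1898, 0.0789]
orientation: [0.0, 0.824, 0.566, 0.0]
wrist_force: [-0.7, -0.0, -0.3]
finger_gap: 0.05
```

Emit:
{"fn": "carry_out", "kwargs": {
  "steps": [
    [-0.1, 0, 0, 0.002, 0, 0, 0],
    [-0.1, 0, 0, 0, 0, 0, 0],
    [-0.1, 0, 0, 0, 0, 0, 0]
  ]
}}

```text
clock: 15.72
tcp_pos: [0.4624, 0.1898, 0.0771]
orientation: [0.0, 0.824, 0.566, 0.0]
wrist_force: [-0.8, 0.0, 4.7]
finger_gap: 0.0502
```

Emit:
{"fn": "carry_out", "kwargs": {
  "steps": [
    [0.5, 0, 0, 0, 0, 0, 0],
    [0.5, 0, 0, 0, 0, 0, 0],
    [0.5, 0, 0, -0.015, 0, 0, 0],
    [0.5, 0, 0, -0.025, 0, 0, 0],
    [0.5, 0, 0, -0.02, 0, 0, 0],
    [0.5, -0.0174, 0.0368, 0, 0, 0, 0],
    [0.3, -0.0174, 0.0368, 0, 0, 0, 0],
    [0.3, -0.0174, 0.0368, 0, 0, 0, 0],
    [0.3, -0.0174, 0.0368, 0, 0, 0, 0],
    [0.3, -0.0174, 0.0368, 0.03, 0, 0, 0],
    [0.3, 0, 0, 0.04, 0, 0, 0],
    [0.3, 0, 0, 0, 0, 0, 0],
    [0.3, 0, 0, 0, 0, 0, 0]
  ]
}}

```text
clock: 17.35
tcp_pos: [0.603, 0.0428, 0.0683]
orientation: [0.0, 0.824, 0.566, 0.0]
wrist_force: [0.4, 0.0, -0.2]
finger_gap: 0.0553
```

Run:
```python
from h import *
s,t=cam("scene"),cam("top"); delta([.603,.0425,.0225]);
a=cv2.resize(s["color"][150:240,207:297],(400,400),interpolation=3);b=cv2.resize(s["color"][160:240,290:370],(400,400),interpolation=3)
cv2.imwrite("pics/d.png",np.hstack([a,b])[...,::-1])
```

```text
tool delta [-0.0008 -0.0007  0.0466] rot [ 0.003 -0.001  0.001] tcp [0.6038 0.043  0.0691] F [-0.5 -0.   0.2] gap 0.0555 t 17.45
```

View pics/d.png

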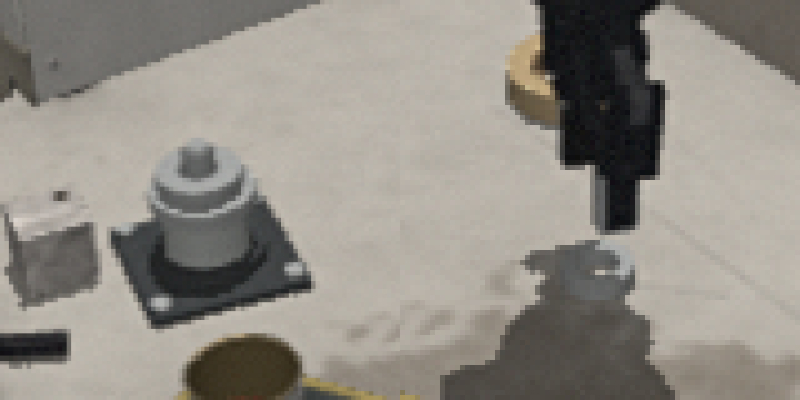

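Left crop shows the middle ring on the large one at (203,175), flat. The right crop shows the gripper over the small ring at (600,265). Grasping it now.

Emit:
{"fn": "carry_out", "kwargs": {
  "steps": [
    [0.3, -0.0005, -0.0005, 0.02, 0, 0, 0],
    [0.3, 0, 0, 0.018, 0, 0, 0],
    [0.3, 0, 0, 0.0085, 0, 0, 0],
    [0.3, 0, 0, 0, 0, 0, 0],
    [-0.2, 0, 0, 0, 0, 0, 0],
    [-0.2, 0, 0, 0, 0, 0, 0],
    [-0.2, 0, 0, 0, 0, 0, 0]
  ]
}}

```text
clock: 18.32
tcp_pos: [0.6028, 0.0423, 0.0218]
orientation: [0.001, 0.824, 0.566, 0.001]
wrist_force: [-1.6, 1.2, 5.3]
finger_gap: 0.0374
```

Emit:
{"fn": "carry_out", "kwargs": {
  "steps": [
    [-0.4, 0, 0, -0.01, 0, 0, 0],
    [-0.4, 0, 0, -0.035, 0, 0, 0],
    [-0.4, 0, 0, -0.04, 0, 0, 0],
    [-0.4, 0, 0, -0.03, 0, 0, 0],
    [-0.4, 0.0174, -0.0368, 0, 0, 0, 0],
    [-0.4, 0.0174, -0.0368, 0, 0, 0, 0],
    [-0.4, 0.0174, -0.0368, 0, 0, 0, 0],
    [-0.4, 0.0174, -0.0368, 0, 0, 0, 0],
    [-0.4, 0.0174, -0.0368, 0, 0, 0, 0],
    [-0.4, 0, 0, 0, 0, 0, 0],
    [-0.4, 0, 0, 0, 0, 0, 0],
    [-0.4, 0, 0, 0, 0, 0, 0]
  ]
}}

```text
clock: 19.82
tcp_pos: [0.4625, 0.1889, 0.1356]
orientation: [0.0, 0.825, 0.566, 0.0]
wrist_force: [-0.0, -0.3, -0.4]
finger_gap: 0.0379
```

Run:
```python
from h import *
s=cam("scene"); delta([.4623,.1897,.12])
T=env.get_state()["tcp_pos"]; print(((px(s,[T-[0,0,.016],[.4623,.1897,.086]])-[222,140])*8).round())
crop(s,252,175,30,35,8,"e.png")
```

```text
tool delta [ 0.0008 -0.0004  0.0155] rot [ 0.001 -0.    -0.001] tcp [0.4624 0.1888 0.1355] F [ 0.1  0.6 -0.9] gap 0.0378 t 19.875
[[221. 249.]
 [230. 336.]]
```

View pics/e.png

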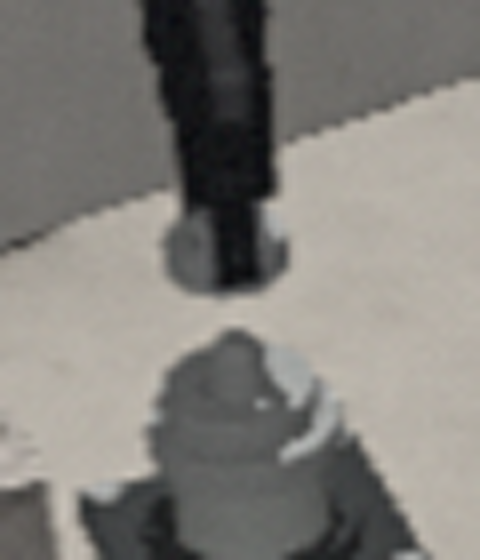

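Emit:
{"fn": "carry_out", "kwargs": {
  "steps": [
    [-0.4, 0.0008, -0.0004, 0.012, 0, 0, 0],
    [-0.4, 0, 0, 0.01, 0, 0, 0],
    [-0.4, 0, 0, 0.006, 0, 0, 0],
    [-0.4, 0, 0, 0.006, 0, 0, 0],
    [-0.4, 0, 0, 0.004, 0, 0, 0],
    [-0.4, 0, 0, 0, 0, 0, 0]
  ]
}}

```text
clock: 20.62
tcp_pos: [0.4612, 0.1903, 0.097]
orientation: [-0.0, 0.824, 0.566, -0.0]
wrist_force: [-0.7, -0.4, -0.8]
finger_gap: 0.0375
```

Emit:
{"fn": "carry_out", "kwargs": {
  "steps": [
    [-0.4, 0, 0, 0.003, 0, 0, 0],
    [-0.4, 0, 0, 0, 0, 0, 0],
    [-0.4, 0, 0, 0, 0, 0, 0]
  ]
}}

```text
clock: 21.0
tcp_pos: [0.4614, 0.1904, 0.0944]
orientation: [0.0, 0.824, 0.566, 0.0]
wrist_force: [-0.5, 0.1, -0.3]
finger_gap: 0.0375
```

Emit:
{"fn": "carry_out", "kwargs": {
  "steps": [
    [-0.4, 0, 0, 0.002, 0, 0, 0],
    [-0.4, 0, 0, 0, 0, 0, 0],
    [-0.4, 0, 0, 0, 0, 0, 0]
  ]
}}

```text
clock: 21.38
tcp_pos: [0.4613, 0.1903, 0.0923]
orientation: [-0.0, 0.824, 0.566, 0.0]
wrist_force: [-0.7, -0.2, -0.6]
finger_gap: 0.0377
```

Emit:
{"fn": "carry_out", "kwargs": {
  "steps": [
    [-0.4, 0, 0, 0.0015, 0, 0, 0],
    [-0.4, 0, 0, 0, 0, 0, 0],
    [-0.4, 0, 0, 0, 0, 0, 0]
  ]
}}

```text
clock: 21.75
tcp_pos: [0.4616, 0.1904, 0.091]
orientation: [0.0, 0.824, 0.566, 0.0]
wrist_force: [-0.6, -0.3, 0.6]
finger_gap: 0.0373
```

Emit:
{"fn": "carry_out", "kwargs": {
  "steps": [
    [-0.4, 0, 0, 0.0015, 0, 0, 0],
    [-0.4, 0, 0, 0, 0, 0, 0],
    [-0.4, 0, 0, 0, 0, 0, 0]
  ]
}}

```text
clock: 22.12
tcp_pos: [0.4615, 0.1904, 0.0895]
orientation: [0.0, 0.824, 0.566, 0.0]
wrist_force: [-0.9, 0.6, 4.9]
finger_gap: 0.0378
```

Emit:
{"fn": "carry_out", "kwargs": {
  "steps": [
    [0.15, 0, 0, 0, 0, 0, 0],
    [0.15, 0, 0, 0, 0, 0, 0],
    [0.15, 0, 0, -0.014, 0, 0, 0],
    [0.15, 0, 0, -0.016, 0, 0, 0],
    [-0.35, 0, 0, 0, 0, 0, 0],
    [-0.35, 0, 0, 0, 0, 0, 0],
    [-0.35, 0, 0, 0, 0, 0, 0]
  ]
}}

```text
clock: 23.0
tcp_pos: [0.4609, 0.1903, 0.1188]
orientation: [-0.0, 0.824, 0.566, -0.0]
wrist_force: [-0.1, 0.4, 0.2]
finger_gap: 0.0278
```

Run:
```python
from h import *
s=cam("scene"); delta([.4618,.1898,.11])
crop(s,252,180,35,35,8,"f.png")
```

```text
tool delta [-0.0001  0.001   0.0088] rot [-0.001  0.001 -0.   ] tcp [0.4609 0.1902 0.1188] F [ 0.9 -0.1 -0.5] gap 0.0274 t 23.05
```

View pics/f.png

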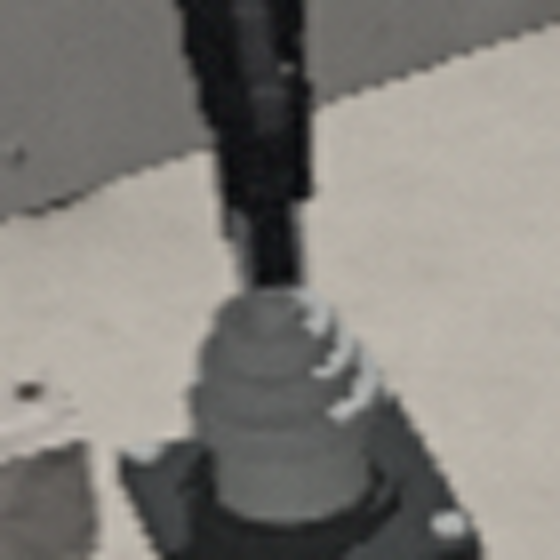

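Emit:
{"fn": "carry_out", "kwargs": {
  "steps": [
    [-0.35, 0, 0.001, 0.006, 0, 0, 0],
    [-0.35, 0, 0, 0.005, 0, 0, 0],
    [-0.35, 0, 0, 0, 0, 0, 0],
    [-0.35, 0, 0, 0, 0, 0, 0]
  ]
}}

```text
clock: 23.55
tcp_pos: [0.4622, 0.19, 0.1082]
orientation: [-0.0, 0.824, 0.566, -0.0]
wrist_force: [-0.4, 0.4, 0.3]
finger_gap: 0.0277
```

Emit:
{"fn": "carry_out", "kwargs": {
  "steps": [
    [-0.35, 0, 0, 0.002, 0, 0, 0],
    [-0.35, 0, 0, 0, 0, 0, 0],
    [-0.35, 0, 0, 0, 0, 0, 0]
  ]
}}

```text
clock: 23.92
tcp_pos: [0.4623, 0.19, 0.1064]
orientation: [0.0, 0.824, 0.566, 0.0]
wrist_force: [0.2, 0.2, -0.1]
finger_gap: 0.028
```

Emit:
{"fn": "carry_out", "kwargs": {
  "steps": [
    [-0.35, 0, 0, 0.002, 0, 0, 0],
    [-0.35, 0, 0, 0, 0, 0, 0],
    [-0.35, 0, 0, 0, 0, 0, 0]
  ]
}}

```text
clock: 24.3
tcp_pos: [0.4623, 0.19, 0.1043]
orientation: [-0.0, 0.824, 0.566, 0.0]
wrist_force: [0.3, -0.0, 0.9]
finger_gap: 0.0276
```

Emit:
{"fn": "carry_out", "kwargs": {
  "steps": [
    [-0.35, 0, 0, 0.002, 0, 0, 0],
    [-0.35, 0, 0, 0, 0, 0, 0],
    [-0.35, 0, 0, 0, 0, 0, 0]
  ]
}}

```text
clock: 24.68
tcp_pos: [0.4623, 0.19, 0.1023]
orientation: [-0.0, 0.824, 0.566, 0.0]
wrist_force: [0.9, 0.4, -0.1]
finger_gap: 0.0278
```

Emit:
{"fn": "carry_out", "kwargs": {
  "steps": [
    [-0.35, 0, 0, 0.002, 0, 0, 0],
    [-0.35, 0, 0, 0, 0, 0, 0]
  ]
}}

```text
clock: 24.92
tcp_pos: [0.4622, 0.19, 0.1001]
orientation: [-0.0, 0.824, 0.566, -0.0]
wrist_force: [-0.1, 0.7, -1.0]
finger_gap: 0.0277
```

Emit:
{"fn": "carry_out", "kwargs": {
  "steps": [
    [-0.35, 0, 0, 0.002, 0, 0, 0],
    [-0.35, 0, 0, 0, 0, 0, 0]
  ]
}}

```text
clock: 25.18
tcp_pos: [0.4623, 0.19, 0.0982]
orientation: [-0.0, 0.824, 0.566, 0.0]
wrist_force: [0.6, 0.0, -0.4]
finger_gap: 0.0279
```

Emit:
{"fn": "carry_out", "kwargs": {
  "steps": [
    [-0.35, 0, 0, 0.002, 0, 0, 0],
    [-0.35, 0, 0, 0, 0, 0, 0]
  ]
}}

```text
clock: 25.42
tcp_pos: [0.4623, 0.19, 0.0964]
orientation: [0.0, 0.824, 0.566, 0.0]
wrist_force: [-1.5, -0.8, 2.7]
finger_gap: 0.0277
```

Emit:
{"fn": "carry_out", "kwargs": {
  "steps": [
    [-0.35, 0, 0, 0.002, 0, 0, 0],
    [-0.35, 0, 0, 0, 0, 0, 0]
  ]
}}

```text
clock: 25.68
tcp_pos: [0.4623, 0.19, 0.0942]
orientation: [-0.0, 0.824, 0.566, 0.0]
wrist_force: [-0.2, -0.6, 3.2]
finger_gap: 0.0282
```

Emit:
{"fn": "carry_out", "kwargs": {
  "steps": [
    [-0.35, 0, 0, 0.0015, 0, 0, 0],
    [-0.35, 0, 0, 0, 0, 0, 0]
  ]
}}

```text
clock: 25.92
tcp_pos: [0.4623, 0.19, 0.0927]
orientation: [-0.0, 0.824, 0.566, 0.0]
wrist_force: [-0.6, -1.0, 3.0]
finger_gap: 0.0278
```

Emit:
{"fn": "carry_out", "kwargs": {
  "steps": [
    [-0.35, 0, 0, 0.0015, 0, 0, 0],
    [-0.35, 0, 0, 0, 0, 0, 0]
  ]
}}

```text
clock: 26.18
tcp_pos: [0.4623, 0.19, 0.0911]
orientation: [-0.0, 0.824, 0.566, 0.0]
wrist_force: [-0.5, 0.2, 2.7]
finger_gap: 0.0276
```

Emit:
{"fn": "carry_out", "kwargs": {
  "steps": [
    [-0.35, 0, 0, 0.0015, 0, 0, 0],
    [-0.35, 0, 0, 0, 0, 0, 0]
  ]
}}

```text
clock: 26.42
tcp_pos: [0.4623, 0.19, 0.0897]
orientation: [-0.0, 0.824, 0.566, 0.0]
wrist_force: [-0.8, -0.5, 2.4]
finger_gap: 0.0279
```

Emit:
{"fn": "carry_out", "kwargs": {
  "steps": [
    [-0.35, 0, 0, 0.0003, 0, 0, 0],
    [-0.35, 0, 0, 0, 0, 0, 0]
  ]
}}

```text
clock: 26.68
tcp_pos: [0.4623, 0.19, 0.0896]
orientation: [0.0, 0.824, 0.566, 0.0]
wrist_force: [-1.6, -0.4, 5.3]
finger_gap: 0.0279
```

Emit:
{"fn": "carry_out", "kwargs": {
  "steps": [
    [-0.35, 0, 0, 0.0015, 0, 0, 0],
    [-0.35, 0, 0, 0, 0, 0, 0]
  ]
}}

```text
clock: 26.92
tcp_pos: [0.4625, 0.19, 0.0888]
orientation: [0.0, 0.824, 0.566, 0.0]
wrist_force: [-3.3, -0.0, 10.5]
finger_gap: 0.0279
```

Stop reached. Pressing in small increments.

Emit:
{"fn": "carry_out", "kwargs": {
  "steps": [
    [-0.35, 0, 0, 0.001, 0, 0, 0],
    [-0.35, 0, 0, 0, 0, 0, 0]
  ]
}}

```text
clock: 27.18
tcp_pos: [0.4625, 0.19, 0.0885]
orientation: [0.0, 0.824, 0.566, 0.001]
wrist_force: [-3.9, -1.1, 16.1]
finger_gap: 0.0278
```

Emit:
{"fn": "carry_out", "kwargs": {
  "steps": [
    [-0.35, 0, 0, 0.0007, 0, 0, 0],
    [-0.35, 0, 0, 0.0006, 0, 0, 0],
    [-0.35, 0, 0, 0, 0, 0, 0],
    [-0.35, 0, 0, 0, 0, 0, 0],
    [-0.35, 0, 0, 0, 0, 0, 0],
    [-0.35, 0, 0, 0, 0, 0, 0]
  ]
}}

```text
clock: 27.92
tcp_pos: [0.4626, 0.19, 0.088]
orientation: [0.0, 0.824, 0.566, 0.001]
wrist_force: [-6.7, -2.1, 22.8]
finger_gap: 0.0281
```

Run:
```python
from h import *
delta([.4623,.19,.0885])
for i in range(4): cam("scene"); print(env.get_state()["wrist_force"].round(1))
```

```text
tool delta [-0.0001 -0.0002 -0.0005] rot [ 0.002 -0.001  0.   ] tcp [0.4626 0.19   0.088 ] F [-6.7 -2.1 22.8] gap 0.0281 t 27.925
[-7.  -1.9 22.8]
[-7.4 -1.7 22.5]
[-5.9 -3.  23.7]
[-6.5 -2.6 23. ]
```

Emit:
{"fn": "carry_out", "kwargs": {
  "steps": [
    [-0.35, 0, 0, 0.0005, 0, 0, 0],
    [-0.35, 0, 0, 0, 0, 0, 0],
    [-0.35, 0, 0, 0, 0, 0, 0],
    [-0.35, 0, 0, 0, 0, 0, 0],
    [-0.35, 0, 0, 0, 0, 0, 0]
  ]
}}

```text
clock: 28.75
tcp_pos: [0.4626, 0.19, 0.0879]
orientation: [0.001, 0.824, 0.566, 0.001]
wrist_force: [-8.4, -1.1, 25.3]
finger_gap: 0.0276
```

Emit:
{"fn": "carry_out", "kwargs": {
  "steps": [
    [-0.35, 0, 0, -0.002, 0, 0, 0],
    [-0.35, 0, 0, -0.003, 0, 0, 0],
    [-0.35, 0, 0, -0.01, 0, 0, 0],
    [-0.35, 0, 0, -0.03, 0, 0, 0],
    [-0.35, 0, 0, -0.04, 0, 0, 0],
    [-0.35, 0, 0, -0.04, 0, 0, 0],
    [-0.35, 0, 0, 0, 0, 0, 0],
    [-0.35, 0.02, 0.04, 0, 0, 0, 0],
    [-0.35, 0.02, 0.04, 0, 0, 0, 0],
    [-0.35, 0.02, 0.04, 0, 0, 0, 0],
    [-0.35, 0, 0, 0, 0, 0, 0],
    [-0.35, 0, 0, 0, 0, 0, 0]
  ]
}}

```text
clock: 30.25
tcp_pos: [0.5947, 0.2028, 0.2088]
orientation: [-0.001, 0.824, 0.566, -0.001]
wrist_force: [-0.0, -0.2, -0.1]
finger_gap: 0.0276
```

Run:
```python
from h import *
s,t=cam("scene"),cam("top"); delta([.4623,.19,.0885])
a=cv2.resize(s["color"][150:240,207:297],(400,400),interpolation=3);b=cv2.resize(t["color"][220:280,212:272],(400,400),interpolation=3)
cv2.imwrite("pics/g.png",np.hstack([a,b])[...,::-1])
```

```text
tool delta [-0.0593 -0.1186  0.1216] rot [-0.001  0.001  0.   ] tcp [0.5945 0.2029 0.2099] F [ 0.6  0.5 -0. ] gap 0.0274 t 30.35
```

View pics/g.png

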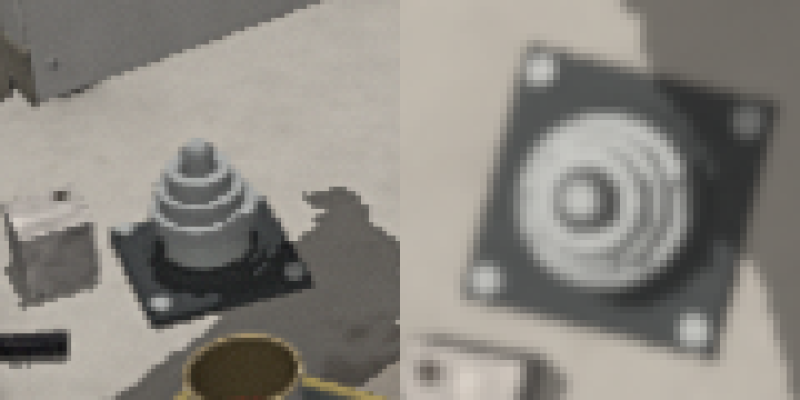

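```bash
python3 -c "
from workcell import env
print(env.hand_in())"
```

```text
the job is handed in; nothing more can be done
None
```

I threaded the three steel rings onto the spindle, large then middle then small, each lowered to light contact (about 5 N) and released. I then pressed the stack onto the hidden stop, let go, and handed in with the robot's clock at about 30 s of the 64 s allowed. The hand-in gave no verdict.

**Pressing:** The carrier slid at about 3 N of wrist force. The force then rose at about 16 N/mm (expected 14), which I took as the stop. I held about 23 N, then 25 N, at the wrist for over half a second each. I estimate 20–22 N of that was on the stop and at most about 28 N on the stand in total. About 8 N of sideways force showed while pressing, which I did not investigate.

**Final check:** The last pictures show the three rings flat and concentric on the spindle with no visible gap and the arm clear. The block is unmoved in those pictures. I took no closing picture of the jar and tape, but the gripper never went near them.

**Disagreements:**
- **Fingertip reach:** it changed with the gripper opening, from about 15 mm on the large ring to about 20 mm on the smaller ones. I therefore relied on felt contact rather than the stated 19 mm.
- **Spindle position:** by touch it was 2–3 mm to the left (y) of the first camera estimate. The large ring briefly met about 8 N of sideways force going on, until I corrected for it.

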